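Hold the tool box lid on its balance point for the hinge screws

ROBOT

A 7-joint arm with a two-finger parallel gripper is mounted at the origin on the work surface. World frame = base frame: x ahead of the robot, y to its left, z up, the work surface at z = 0. Lengths are in m, angles in degrees, forces in N, time in s.
With the tool pointing down it reaches from about 0.425 to 0.825 m from the base axis. Payload 3.6 kg.
Tool frame: the origin (TCP) lies between the finger pads; the fingertips stand arm.tip_extent ahead of it and the grasp point (between the pads) is the TCP (arm.tip_extent is the distance from the TCP to the fingertips, in m); z points along the fingers, y is the line along which they close (so a half turn about z gives the same grasp; the last joint's range is limited). The gripper opens to 93 mm and grips with 3 to 60 N. Pads are 15 mm wide; open, the fingers measure 128 mm over their backs; the gripper's body (75 mm by 188 mm) begins 65 mm behind the grasp point.
Start: joints at [-78.696, 35.231, -0.722, 81.555, 0.464, 63.22, -2.315], TCP at [0.144, 0.634, 0.238] pointing down, gripper open.
Joint ranges: [-178.69, 178.69], [-17.37, 117.87], [-77.05, 75.6], [15.02, 138.74], [-78.02, 258.01], [0.78, 113.62], [-162.83, 162.83]. Speed limits (degrees/s): [159.86, 159.86, 180, 180, 180, 180, 180].

INTERFACE

Orientations are given as [roll, pitch, yaw] about the fixed x, y, z axes, in that order (R = Rz(yaw) Ry(pitch) Rx(roll)).
In Python, from cell import sensors, viewer, workorder, arm gives the robot as it stands.
- The arm moves only by the shell command python3 -m crank 'ROWS'. ROWS is JSON, a list of rows, each an object with "claw": the gripper command: -1 is shut, 1 is fully open, values between are in proportion; "offset": the shift along the world's x, y, z normalised to -1 to 1, where 1 is 15 cm, a list of three; "roll": the turn about the world's z normalised to -1 to 1, where 1 is 120 degrees. A call has 1 to 5 rows; each row is the pose to reach, as a shift and turn from the pose commanded when the call began; what a row does not reach only later rows make up. A row lasts 1/8 s, in which the tool goes at most 62.5 mm and 10.7 degrees, less where a joint would pass 70% of its speed; a pose out of reach is approached as far as the arm can. A call with a number of a shift or a turn outside -1 to 1 is refused whole. A call with a gripper value outside its range is refused whole. The fingers move at their own pace and stop on an object; the grip force is fixed at half the most. Time passes only in rows, so rows that repeat a pose let the fingers close. It gives the time, the measured TCP pose, the force, the opening and the grip force at its end, in the units of the state.
- sensors.state(): the state, without advancing time (a new reading comes with each control period).
- viewer.snapshot(name): name is "scene" or "top"; returns (picture, depth): 400x640x3 uint8, red, green, blue; 400x640 float32, m along the optical axis (not along the pixel's ray), 0 where there is no reading.
- viewer.camera_info(name): a dict with "fx", "fy", "cx", "cy" (pixels), "extrinsics" (4x4, takes a point from world to camera coordinates). Camera axes: x right, y down, z forward; pixel columns grow to the right and rows downward; lengths in m; the calibration is good to about 2 mm. A picture is of the moment at which its call begins. camera_info takes no time and is no camera call.
- workorder.job_done(): hands the job in; it is judged then, once.
The state is a dict: "time": time; "joint_positions": joint angles; "joint_vel": joint speeds; "tau": joint torques, N m; "tool_pos": TCP position; "ee_rot": TCP orientation; "contact_force": force on the tool from outside, world axes, zero at the start; "moment": the same for the moment, N m; "width": finger opening in m; "grasp_force": force on a finger pad.
Only numpy, scipy, OpenCV 4.12 (cv2) and the standard library are available. Lean on these libraries where they do the work, as an engineer would, in place of code of your own. Each camera call takes 0.05 s, during which the arm holds its last target. There are 200 camera calls.

TASK

I want to tighten the hinge screws of this carver's tool box with no load on the hinges. First slide the flat cover fully home over the palm gouges so that no dropped screw reaches their edges, then take the open lid by its free edge, swing it up off its stop to its balance point, where it would fall neither shut nor back open, and finish while still gripping it there, at rest. Never let the lid drop shut, and leave the screwdriver, mallet, screw dish and carving where they are.

Things in the scene. Friction and masses are not known exactly. Their poses are not given: they have to be found in the camera images.
- toolbox: Fixed oak tool box, 360 (its x) x 190 (its y) x 75 mm high, walls 10 mm, standing on the bench; origin: centre of its underside, z up. Its +y side is the back with the two brass hinges; inside, the half at -x holds five palm gouges, the half at +x sharpening stones. Its yaw and place vary.
- cover (a joint): Sliding plywood cover inside the box mouth (168 x 168 x 6 mm, its top 5 mm below the box rim). Metres slid towards the box's -x end: 0 = over the stones with the gouges bare, 0.172 = fully home against the end wall with the gouges covered. Starts part of the way, at 0 to 0.07; slides with about 1 to 2 N and stays where it is left.
- cover_pull (a point): Centre of the dark wooden pull bar in the middle of the cover: 14 mm thick along the box's x, 50 mm long along the box's y, 20 mm tall, standing on the cover; the point is 80 mm above the bench and 10 mm below the top of the bar.
- lid (a joint): Hinged lid, a shallow oak tray 360 x 190 x 28 mm of 0.3 to 0.6 kg (6 mm panel, rails inside). Rad: 0 = shut, 1.57 = upright, 1.85 = leaning back open on the stop in its hinges, where it starts. Low friction: it falls shut below the balance point, back open above it. It balances at 1.384, leaning 0.187 rad (10.7 degrees) from upright over the box.
- lid_edge (a point): Middle of the lid's free edge (farthest from the hinges, uppermost when open), half-way through the lid's 28 mm thickness: 192 mm from the hinge line along the lid, 14 mm off its rim plane to the panel side. The edge is a solid rail 16 mm wide from edge inwards and 28 mm thick: pinch it across the 28 mm, best with the fingers pointing from the edge towards the hinges.
- hinge_line (a point): Middle of the hinge axis, at the top of the box's back: 97 mm along +y and 75 mm up in the box's frame; the axis runs along the box's x.
- lid_com (a point): Centre of mass of the lid, 102 mm from the hinge line along the lid and 19 mm off the rim plane (the plane through the hinge line in which its rails end) to the panel side; the lid balances when this point is straight above the hinge line.
- screwdriver_grip (a point): Orange-handled screwdriver, 190 mm long, lying loose on the bench beyond the hinge side; the point is in its handle, 13 mm up, 38 mm from the middle towards the handle end. Leave it.
- mallet: Round dark wooden carving mallet, 90 mm diameter, 208 mm high, standing loose on its head; origin at the centre of its foot. Leave it.
- screw_dish: Small steel dish of brass screws, 72 mm diameter, 26 mm high, loose; origin under its centre. Leave it.
- carving: Pale boxwood carving of a curled fish on a 75 x 50 mm base, about 75 mm high, loose; origin under its centre. Leave it.

How it is judged (in metres and radians):
On the way, in this order (a step that is already met when the one before it is completed fails the run):
1. the cover is slid fully home over the gouges (value of joint cover above 0.166 m), for 0.2 s.
2. the lid is gripped at rest at its balance point (value of joint lid between 1.304 and 1.464 rad and velocity of joint lid between -0.1 and 0.1 rad/s and contact force between the fingers and lid above 1 N), for 0.5 s.
At the end, for the whole second after the job is handed in: The cover is within 6 mm of fully home, and the lid stands within 0.08 rad of its balance point (1.384 rad) at rest, with the fingers holding it (over 1 N of contact) (all of step 2 and value of joint cover above 0.166 m); the arm keeps its last pose, push and grip.
It fails at once if the lid drops shut (goes more than about 0.5 rad below its balance point) (value of joint lid below 0.9 rad).
It fails at once if the screwdriver is moved (distance of screwdriver_grip from where it was at the start of the episode above 0.02 m).
It fails at once if the mallet is moved (distance of mallet from where it was at the start of the episode above 0.02 m).
It fails at once if the screw dish is moved (distance of screw_dish from where it was at the start of the episode above 0.02 m).
It fails at once if the carving is moved (distance of carving from where it was at the start of the episode above 0.02 m).
It also fails if it takes over 51 s, if anything falls off the work surface, if the arm or the gripper's body presses on something with over 40 N, if the wrist force passes 120 N, or if a joint passes its speed limit or range.

## Working session

There is one attempt and no reset: what is moved stays moved. The work goes in short steps, Python scripts to look and compute and a shell command to move; the robot and the scene stay as the last step left them, time stands still between calls to the robot, and variables do not carry over. Pictures are saved under pics/ and viewed, at most 10 in all, crops included, and the job is handed in when it is done.

```bash
ls; mkdir -p pics; python3 - <<'E'
from cell import sensors, viewer, arm
import cv2
print(sensors.state(), arm.tip_extent)
for n in("scene","top"):
    p,d=viewer.snapshot(n); cv2.imwrite(f"pics/{n}0.png",p[:,:,::-1]); print(viewer.camera_info(n))
    import numpy as np; np.savez(f"{n}0.npz",p=p,d=d)
E
```

```text
pics
{'time': 0.0, 'joint_positions': array([-78.69757328,  35.28995856,  -0.72276446,  81.64061549,
         0.46492214,  63.21911706,  -2.31323418]), 'joint_vel': array([ 0.00121213, -0.04191871, -0.05294868,  0.09572242, -0.01901781,
        0.01685551, -0.05060269]), 'tau': array([ 8.06928219e-04, -4.58928001e+01,  2.09576832e-01, -1.65746301e+01,
       -6.09772559e-02,  2.01963790e-02,  2.10190151e-04]), 'tool_pos': array([0.14406684, 0.63307253, 0.23647719]), 'ee_rot': array([-1.79853229e+02,  2.89613244e-03,  1.67184856e+02]), 'contact_force': array([ 0.30257968, -0.11669311, -0.1201799 ]), 'moment': array([ 0.02708277,  0.00525997, -0.00706031]), 'grasp_force': 0.0, 'width': 0.09273711708252633} 0.019
{'fx': 481.37712790002195, 'fy': 481.37712790002195, 'cx': 315.6913049466218, 'cy': 200.80447020885174, 'extrinsics': array([[-1.12636259e-01,  9.93635527e-01, -1.22948077e-03,
         7.15282727e-02],
       [ 7.48798316e-01,  8.40685778e-02, -6.57444717e-01,
        -3.44003117e-01],
       [-6.53157068e-01, -7.49727469e-02, -7.53501780e-01,
         1.90059848e+00],
       [ 0.00000000e+00,  0.00000000e+00,  0.00000000e+00,
         1.00000000e+00]])}
{'fx': 463.8246578215539, 'fy': 463.8246578215539, 'cx': 314.6684861048314, 'cy': 196.48944306157262, 'extrinsics': array([[ 0.02432147, -0.9996985 , -0.00337242, -0.00713801],
       [-0.98148449, -0.02323697, -0.19012689,  0.54569668],
       [ 0.1899912 ,  0.00793415, -0.98175373,  1.17430691],
       [ 0.        ,  0.        ,  0.        ,  1.        ]])}
```

View pics/scene0.png

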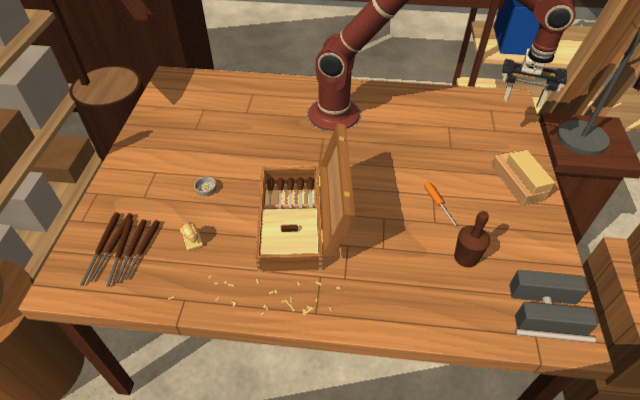

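View pics/top0.png

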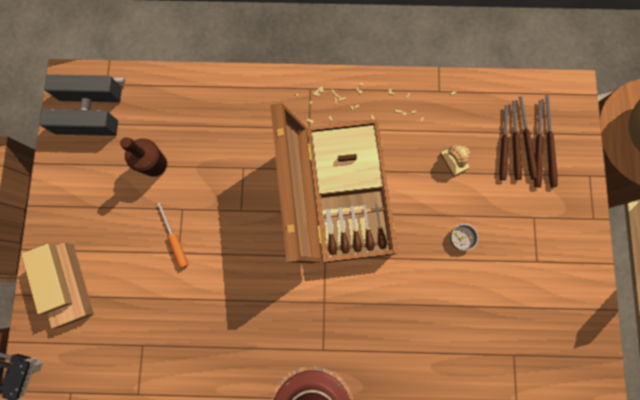

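The pictures show the box in the middle with its gouge half nearest the robot and the lid leaning back to world +y. In the top view the pull is at (347,157), the rim corners are about (378,122) and (392,255), and the lid's top edge runs from (280,105) to (290,260). Next I'll measure them.

```bash
cat > h.py <<'E'
import numpy as np, cv2
from cell import viewer
def world(n,d,uv):
    c=viewer.camera_info(n);E=c["extrinsics"];u,v=np.array(uv,float).T
    P=np.stack([(u-c["cx"])/c["fx"]*d,(v-c["cy"])/c["fy"]*d,d+0*u],1)
    return (P-E[:3,3])@E[:3,:3]
def ray(n,uv,z):
    a=world(n,1.,uv);E=viewer.camera_info(n)["extrinsics"];o=-E[:3,:3].T@E[:3,3]
    t=(z-o[2])/(a[:,2]-o[2]);return o+t[:,None]*(a-o)
E
python3 - <<'E'
from h import *
np.set_printoptions(precision=4,suppress=True)
f=np.load("top0.npz");p,d=f["p"],f["d"]
vv,uu=np.mgrid[90:275,265:405];uv=np.stack([uu.ravel(),vv.ravel()],1)
dd=d[90:275,265:405].ravel();W=world("top",dd,uv);W=W[dd>0]
uv=uv[dd>0]
print("z max",np.percentile(W[:,2],[50,90,99,99.8]))
# lid top region
L=W[W[:,2]>0.2]; 
r=cv2.minAreaRect(L[:,:2].astype(np.float32));print("lid z>.2",r,cv2.boxPoints(r))
# line fit of lid panel: plane through points 
T=W[W[:,2]>W[:,2].max()-.012];r=cv2.minAreaRect(T[:,:2].astype(np.float32));print("ridge",r,cv2.boxPoints(r),T[:,2].max())
# box+cover: z .06-.08
B=W[(W[:,2]>0.062)&(W[:,2]<0.085)];r=cv2.minAreaRect(B[:,:2].astype(np.float32));print("box",r,cv2.boxPoints(r))
# pull
hsv=cv2.cvtColor(p,cv2.COLOR_RGB2HSV);m=np.zeros(p.shape[:2],np.uint8)
m[140:175,325:372]=(hsv[140:175,325:372,2]<110)*255
c=max(cv2.findContours(m,0,1)[0],key=cv2.contourArea);M=cv2.moments(c);uvc=[[M["m10"]/M["m00"],M["m01"]/M["m00"]]]
print("pull",uvc,cv2.minAreaRect(c),ray("top",uvc,.087))
f=np.load("scene0.npz");p=f["p"];hsv=cv2.cvtColor(p,cv2.COLOR_RGB2HSV);m=np.zeros(p.shape[:2],np.uint8)
m[218:240,270:310]=(hsv[218:240,270:310,2]<110)*255
c=max(cv2.findContours(m,0,1)[0],key=cv2.contourArea);M=cv2.moments(c);uvc=[[M["m10"]/M["m00"],M["m01"]/M["m00"]]]
print("pull scene",uvc,ray("scene",uvc,.083))
print("rim right corners",ray("top",[[379,122],[393,255],[320,262]],.075))
E
```

```text
z max [0.0237 0.1645 0.2592 0.2612]
lid z>.2 ((0.5446447730064392, 0.06626281142234802), (0.3606783151626587, 0.04347287490963936), 7.998903274536133) [[0.363  0.0627]
 [0.3691 0.0196]
 [0.7263 0.0698]
 [0.7202 0.1129]]
ridge ((0.5433743000030518, 0.07261234521865845), (0.35995036363601685, 0.030163628980517387), 8.044819831848145) [[0.3631 0.0624]
 [0.3673 0.0325]
 [0.7237 0.0829]
 [0.7195 0.1127]] 0.26427651381577816
box ((0.5648267269134521, -0.07438567280769348), (0.36168327927589417, 0.22160251438617706), 7.875467777252197) [[ 0.3705  0.0106]
 [ 0.4009 -0.2089]
 [ 0.7591 -0.1594]
 [ 0.7288  0.0601]]
pull [[346.61835748792265, 157.9855072463768]] ((346.5549011230469, 157.99388122558594), (4.969419002532959, 17.448184967041016), 83.6598129272461) [[ 0.6433 -0.0752  0.087 ]]
pull scene [[289.1923937360179, 228.13199105145412]] [[ 0.6486 -0.077   0.083 ]]
rim right corners [[ 0.7484 -0.1614  0.075 ]
 [ 0.3952 -0.1961  0.075 ]
 [ 0.3732 -0.0118  0.075 ]]
```

```bash
python3 -m crank '[{"claw":1,"offset":[0,0,0.4],"roll":-0.05},{"claw":1,"offset":[0.25,-0.35,0.6],"roll":-0.1},{"claw":1,"offset":[0.45,-0.65,0.65],"roll":-0.13},{"claw":1,"offset":[0.7,-1,0.65],"roll":-0.14},{"claw":1,"offset":[0.7,-1,0.65],"roll":-0.14}]'; python3 -m crank '[{"claw":1,"offset":[0.25,-0.35,0],"roll":-0.05},{"claw":1,"offset":[0.5,-0.7,0],"roll":-0.1},{"claw":1,"offset":[0.7,-1,0],"roll":-0.14},{"claw":1,"offset":[0.7,-1,0],"roll":-0.14}]'
```

```text
time: 0.72
tool_pos: [0.2538, 0.479, 0.3357]
ee_rot: [-180.0, 0.2, 149.8]
contact_force: [-0.7, 0.7, 0.0]
width: 0.0931
grasp_force: 0.0
time: 1.23
tool_pos: [0.3569, 0.3298, 0.3352]
ee_rot: [-180.0, 0.1, 133.1]
contact_force: [-0.4, 0.9, 0.2]
width: 0.0929
grasp_force: 0.0
```

```bash
python3 -m crank '[{"claw":1,"offset":[0.25,-0.35,0],"roll":-0.05},{"claw":1,"offset":[0.5,-0.7,0],"roll":-0.1},{"claw":1,"offset":[0.7,-1,0],"roll":-0.14},{"claw":1,"offset":[0.7,-1,0],"roll":-0.14}]'; python3 -m crank '[{"claw":1,"offset":[0.25,-0.35,0],"roll":-0.05},{"claw":1,"offset":[0.5,-0.7,0],"roll":-0.1},{"claw":1,"offset":[0.7,-1,0],"roll":-0.15},{"claw":1,"offset":[0.7,-1,0],"roll":-0.15}]'
```

```text
time: 1.72
tool_pos: [0.4611, 0.1807, 0.3349]
ee_rot: [-180.0, 0.1, 116.4]
contact_force: [-0.2, 1.0, -0.1]
width: 0.0928
grasp_force: 0.0
time: 2.22
tool_pos: [0.5656, 0.0316, 0.3342]
ee_rot: [-179.9, 0.1, 98.5]
contact_force: [-1.1, 0.7, -0.5]
width: 0.0927
grasp_force: 0.0
```

```bash
python3 -m crank '[{"claw":1,"offset":[0.27,-0.36,0],"roll":0},{"claw":1,"offset":[0.54,-0.725,0],"roll":0},{"claw":1,"offset":[0.54,-0.725,-0.4],"roll":0},{"claw":1,"offset":[0.54,-0.725,-0.8],"roll":0},{"claw":1,"offset":[0.54,-0.725,-0.8],"roll":0}]'; python3 - <<'E'
from h import *
from cell import sensors
p,d=viewer.snapshot("top");q,_=viewer.snapshot("scene")
a=cv2.resize(p[90:270,260:420],None,fx=2.5,fy=2.5);b=cv2.resize(q[100:280,230:390],None,fx=2.5,fy=2.5)
cv2.imwrite("pics/c1.png",np.hstack([a,b])[:,:,::-1]); print(sensors.state()["tool_pos"])
E
```

```text
time: 2.85
tool_pos: [0.6422, -0.0693, 0.2095]
ee_rot: [-179.3, -0.4, 99.1]
contact_force: [-0.1, -0.1, 0.5]
width: 0.0927
grasp_force: 0.0
[ 0.64639763 -0.07210054  0.21636409]
```

View pics/c1.png

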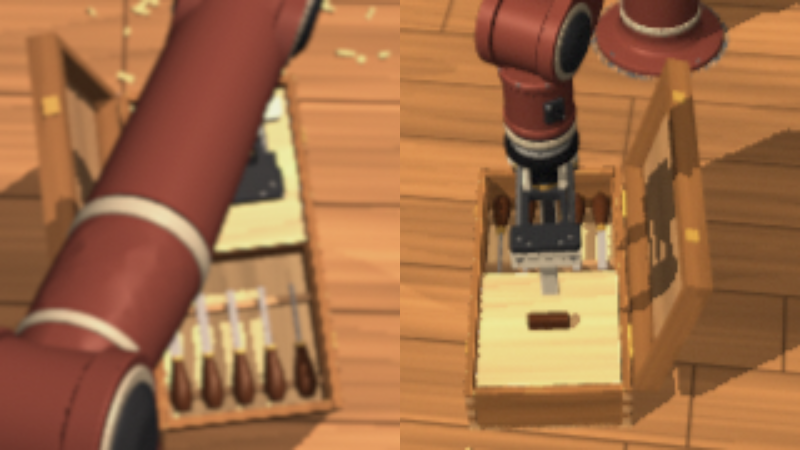

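The scene view shows the open fingers above the pull (crop 550,320), closing along its thickness, with clear space on both sides. Next I'll lower and grip.

```bash
python3 -m crank '[{"claw":1,"offset":[0,0,-0.3],"roll":0},{"claw":1,"offset":[0,0,-0.6],"roll":0},{"claw":1,"offset":[0,0,-0.6],"roll":0},{"claw":1,"offset":[0,0,-0.7],"roll":0},{"claw":1,"offset":[0,0,-0.7],"roll":0}]'; python3 -m crank '[{"claw":1,"offset":[0,0,0],"roll":0},{"claw":1,"offset":[0,0,0],"roll":0}]'
```

```text
time: 3.58
tool_pos: [0.646, -0.0748, 0.1114]
ee_rot: [179.9, 0.0, 98.8]
contact_force: [-0.7, 0.1, -0.3]
width: 0.0931
grasp_force: 0.0
time: 3.82
tool_pos: [0.6458, -0.0752, 0.1111]
ee_rot: [179.9, 0.0, 98.8]
contact_force: [-0.5, -0.6, 0.2]
width: 0.0927
grasp_force: 0.0
```

Down another 17 mm to z of about 0.094, then close.

```bash
python3 -m crank '[{"claw":1,"offset":[0,0,-0.11],"roll":0},{"claw":1,"offset":[0,0,-0.11],"roll":0},{"claw":-1,"offset":[0,0,-0.11],"roll":0},{"claw":-1,"offset":[0,0,-0.11],"roll":0},{"claw":-1,"offset":[0,0,-0.11],"roll":0}]';python3 -m crank '[{"claw":-1,"offset":[0,0,0],"roll":0},{"claw":-1,"offset":[0,0,0],"roll":0},{"claw":-1,"offset":[0,0,0],"roll":0}]'
```

```text
time: 4.45
tool_pos: [0.6454, -0.075, 0.0939]
ee_rot: [180.0, 0.0, 98.8]
contact_force: [0.3, -1.0, 1.0]
width: 0.0677
grasp_force: 0.0
time: 4.82
tool_pos: [0.6452, -0.075, 0.0937]
ee_rot: [180.0, -0.0, 98.8]
contact_force: [0.4, 0.6, 0.8]
width: 0.0374
grasp_force: 0.0
```

```bash
python3 -m crank '[{"claw":-1,"offset":[0,0,0],"roll":0},{"claw":-1,"offset":[0,0,0],"roll":0},{"claw":-1,"offset":[0,0,0],"roll":0},{"claw":-1,"offset":[0,0,0],"roll":0}]'
```

```text
time: 5.32
tool_pos: [0.6452, -0.075, 0.0936]
ee_rot: [-180.0, -0.0, 98.7]
contact_force: [0.7, 0.3, 0.4]
width: 0.0136
grasp_force: 30.0
```

```bash
python3 -m crank '[{"claw":-1,"offset":[-0.2,-0.028,0],"roll":0},{"claw":-1,"offset":[-0.4,-0.056,0],"roll":0},{"claw":-1,"offset":[-0.6,-0.084,0],"roll":0},{"claw":-1,"offset":[-0.8,-0.112,0],"roll":0},{"claw":-1,"offset":[-0.95,-0.133,0],"roll":0}]';python3 -m crank '[{"claw":-1,"offset":[-0.06,-0.008,0],"roll":0},{"claw":-1,"offset":[-0.06,-0.008,0],"roll":0},{"claw":-1,"offset":[-0.09,-0.013,0],"roll":0},{"claw":-1,"offset":[-0.09,-0.013,0],"roll":0}]'
```

```text
time: 5.95
tool_pos: [0.5022, -0.0952, 0.0936]
ee_rot: [179.9, 0.0, 98.7]
contact_force: [2.8, -0.2, -5.3]
width: 0.0139
grasp_force: 30.0
time: 6.45
tool_pos: [0.4898, -0.0969, 0.0936]
ee_rot: [180.0, 0.0, 98.8]
contact_force: [0.5, -1.4, -3.7]
width: 0.0137
grasp_force: 30.0
```

```bash
python3 -m crank '[{"claw":-1,"offset":[-0.03,-0.004,0],"roll":0},{"claw":-1,"offset":[-0.03,-0.004,0],"roll":0},{"claw":-1,"offset":[-0.05,-0.007,0],"roll":0},{"claw":-1,"offset":[-0.05,-0.007,0],"roll":0}]'; python3 -m crank '[{"claw":-1,"offset":[-0.02,-0.003,0],"roll":0},{"claw":-1,"offset":[-0.02,-0.003,0],"roll":0},{"claw":-1,"offset":[-0.02,-0.003,0],"roll":0}]'
```

```text
time: 6.95
tool_pos: [0.4813, -0.0981, 0.0936]
ee_rot: [-180.0, -0.0, 98.8]
contact_force: [0.9, -1.0, -4.0]
width: 0.0135
grasp_force: 30.0
time: 7.32
tool_pos: [0.4793, -0.0984, 0.0936]
ee_rot: [180.0, 0.0, 98.8]
contact_force: [3.9, -1.4, -7.8]
width: 0.0133
grasp_force: 30.0
```

```bash
python3 -m crank '[{"claw":-1,"offset":[-0.02,-0.003,0],"roll":0},{"claw":-1,"offset":[-0.02,-0.003,0],"roll":0},{"claw":-1,"offset":[-0.03,-0.004,0],"roll":0},{"claw":-1,"offset":[-0.03,-0.004,0],"roll":0}]'
```

```text
time: 7.82
tool_pos: [0.4791, -0.0984, 0.0937]
ee_rot: [179.5, 0.2, 98.9]
contact_force: [10.2, -0.4, -15.8]
width: 0.0138
grasp_force: 30.0
```

The cover has stopped against the end wall. Next I'll ease off, release and rise.

```bash
python3 -m crank '[{"claw":-1,"offset":[0.03,0.004,0],"roll":0},{"claw":0,"offset":[0.03,0.004,0],"roll":0},{"claw":0,"offset":[0.03,0.004,0],"roll":0},{"claw":0,"offset":[0.03,0.004,0],"roll":0},{"claw":0,"offset":[0.03,0.004,0],"roll":0}]';python3 -m crank '[{"claw":0.2,"offset":[0.03,0.004,0.2],"roll":0},{"claw":0.2,"offset":[0.03,0.004,0.5],"roll":0},{"claw":0.5,"offset":[0.03,0.004,0.9],"roll":0},{"claw":1,"offset":[0.03,0.004,0.95],"roll":0},{"claw":1,"offset":[0.03,0.004,0.95],"roll":0}]';python3 -m crank '[{"claw":1,"offset":[0,0,0.4],"roll":0},{"claw":1,"offset":[0,0,0.7],"roll":0},{"claw":1,"offset":[0,0,0.7],"roll":0}]'
```

```text
time: 8.45
tool_pos: [0.4785, -0.0983, 0.0938]
ee_rot: [-180.0, -0.0, 98.8]
contact_force: [0.2, 0.3, 0.0]
width: 0.0454
grasp_force: 0.0
time: 9.07
tool_pos: [0.4829, -0.0975, 0.2362]
ee_rot: [180.0, -0.0, 98.8]
contact_force: [0.2, 0.3, -0.6]
width: 0.0812
grasp_force: 0.0
time: 9.45
tool_pos: [0.4842, -0.0982, 0.3424]
ee_rot: [179.8, 0.1, 98.8]
contact_force: [0.8, 0.2, 0.0]
width: 0.0931
grasp_force: 0.0
```

```bash
python3 - <<'E'
from h import *
p,d=viewer.snapshot("top");q,_=viewer.snapshot("scene")
a=cv2.resize(p[90:270,260:420],None,fx=2.5,fy=2.5);b=cv2.resize(q[100:280,230:390],None,fx=2.5,fy=2.5)
cv2.imwrite("pics/c2.png",np.hstack([a,b])[:,:,::-1])
E
```

```text
(no output)
```

View pics/c2.png

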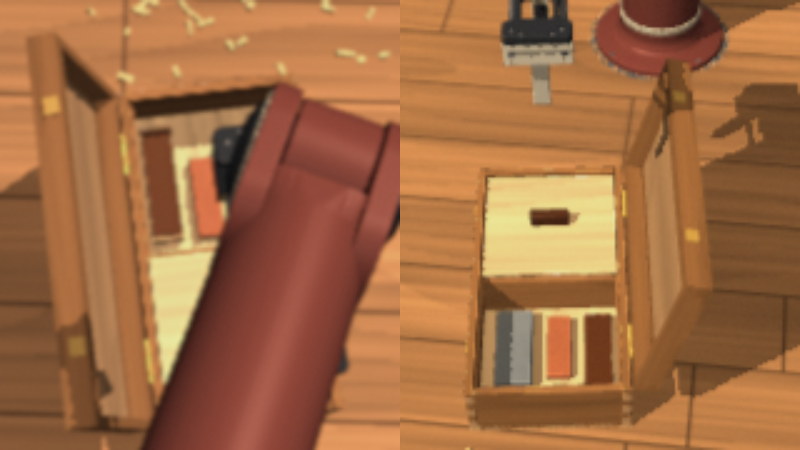

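The scene crop shows the cover home over the gouges (pull at 550,217), with the stones now bare and the lid still on its stop. Next I'll go above the lid edge and turn a quarter.

```bash
python3 -m crank '[{"claw":1,"offset":[0.1,0.2,0.05],"roll":-0.088},{"claw":1,"offset":[0.2,0.4,0.05],"roll":-0.176},{"claw":1,"offset":[0.3,0.6,0.05],"roll":-0.264},{"claw":1,"offset":[0.35,0.8,0.05],"roll":-0.352},{"claw":1,"offset":[0.4,1,0.05],"roll":-0.44}]';python3 -m crank '[{"claw":1,"offset":[0,0.14,0],"roll":-0.088},{"claw":1,"offset":[0,0.14,0],"roll":-0.176},{"claw":1,"offset":[0,0.14,0],"roll":-0.264},{"claw":1,"offset":[0,0.14,0],"roll":-0.316},{"claw":1,"offset":[0,0.14,0],"roll":-0.316}]'; python3 -c "
from cell import sensors;print(sensors.state()['joint_positions'])"
```

```text
time: 10.18
tool_pos: [0.5422, 0.0534, 0.3454]
ee_rot: [-179.8, 0.3, 45.6]
contact_force: [-0.0, -0.4, -0.9]
width: 0.0928
grasp_force: 0.0
time: 10.8
tool_pos: [0.5421, 0.0735, 0.3459]
ee_rot: [180.0, 0.3, 8.1]
contact_force: [-0.2, -0.7, -0.2]
width: 0.0933
grasp_force: 0.0
[-41.23705506  26.79092798  49.82058453  89.35473186 -20.88515155
  73.97674739 -70.4152391 ]
```

```bash
python3 -m crank '[{"claw":1,"offset":[0,0,-0.2],"roll":0},{"claw":1,"offset":[0,0,-0.35],"roll":0},{"claw":1,"offset":[0,0,-0.45],"roll":0},{"claw":1,"offset":[0,0,-0.45],"roll":0}]'; python3 - <<'E'
from h import *
p,d=viewer.snapshot("top");q,_=viewer.snapshot("scene")
a=cv2.resize(p[90:270,260:420],None,fx=2.5,fy=2.5);b=cv2.resize(q[90:270,260:420],None,fx=2.5,fy=2.5)
cv2.imwrite("pics/c3.png",np.hstack([a,b])[:,:,::-1])
E
```

```text
time: 11.3
tool_pos: [0.5424, 0.0733, 0.2796]
ee_rot: [-180.0, 0.2, 8.1]
contact_force: [-0.3, -0.1, 0.9]
width: 0.0929
grasp_force: 0.0
```

View pics/c3.png

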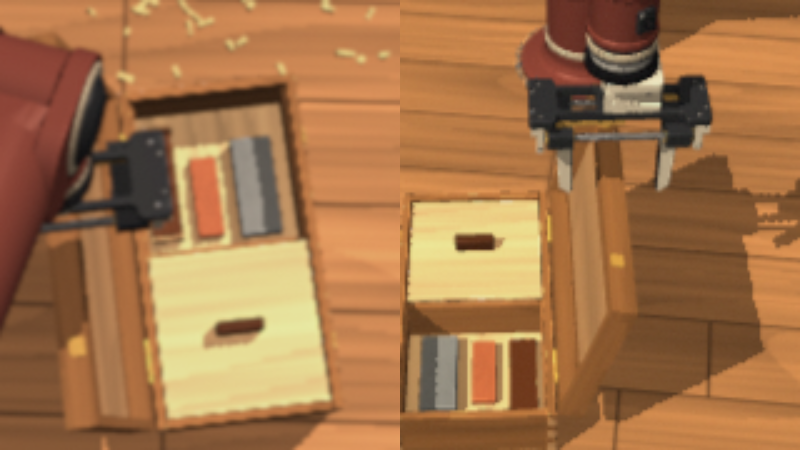

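The fingers (crop 565,165 and 665,165) straddle the lid edge (about 600–615). Next I'll lower 17 mm and close.

```bash
python3 -m crank '[{"claw":1,"offset":[0,0,-0.12],"roll":0},{"claw":1,"offset":[0,0,-0.12],"roll":0},{"claw":-1,"offset":[0,0,-0.12],"roll":0},{"claw":-1,"offset":[0,0,-0.12],"roll":0},{"claw":-1,"offset":[0,0,-0.12],"roll":0}]';python3 -m crank '[{"claw":-1,"offset":[0,0,0],"roll":0},{"claw":-1,"offset":[0,0,0],"roll":0},{"claw":-1,"offset":[0,0,0],"roll":0},{"claw":-1,"offset":[0,0,0],"roll":0},{"claw":-1,"offset":[0,0,0],"roll":0}]'
```

```text
time: 12.02
tool_pos: [0.5435, 0.0732, 0.2636]
ee_rot: [-180.0, -0.1, 8.1]
contact_force: [-0.2, -0.6, -0.8]
width: 0.0675
grasp_force: 0.0
time: 12.65
tool_pos: [0.5434, 0.0716, 0.2631]
ee_rot: [179.8, -0.0, 8.0]
contact_force: [0.9, -3.1, -1.4]
width: 0.0293
grasp_force: 30.0
```

Gripped (29.3 mm). Next I'll swing slowly along the arc.

```bash
python3 -m crank '[{"claw":-1,"offset":[0.006,-0.04,0.013],"roll":0},{"claw":-1,"offset":[0.011,-0.08,0.025],"roll":0},{"claw":-1,"offset":[0.017,-0.12,0.038],"roll":0},{"claw":-1,"offset":[0.025,-0.18,0.052],"roll":0},{"claw":-1,"offset":[0.034,-0.246,0.064],"roll":0}]';python3 -m crank '[{"claw":-1,"offset":[0.007,-0.05,0.005],"roll":0},{"claw":-1,"offset":[0.014,-0.1,0.011],"roll":0},{"claw":-1,"offset":[0.02,-0.14,0.013],"roll":0},{"claw":-1,"offset":[0.026,-0.18,0.014],"roll":0},{"claw":-1,"offset":[0.026,-0.18,0.014],"roll":0}]'
```

```text
time: 13.28
tool_pos: [0.5483, 0.0375, 0.2748]
ee_rot: [-179.7, -0.1, 8.1]
contact_force: [-2.9, 3.8, 10.8]
width: 0.0279
grasp_force: 29.2
time: 13.9
tool_pos: [0.5522, 0.0095, 0.276]
ee_rot: [-179.8, -0.0, 8.0]
contact_force: [-2.8, 4.5, 7.4]
width: 0.0276
grasp_force: 30.7
```

```bash
python3 -m crank '[{"claw":-1,"offset":[0.006,-0.04,-0.003],"roll":0},{"claw":-1,"offset":[0.011,-0.08,-0.006],"roll":0},{"claw":-1,"offset":[0.017,-0.12,-0.01],"roll":0},{"claw":-1,"offset":[0.023,-0.16,-0.014],"roll":0},{"claw":-1,"offset":[0.023,-0.16,-0.014],"roll":0}]'; python3 - <<'E'
from h import *
np.set_printoptions(precision=4,suppress=True)
from cell import sensors
s=sensors.state();print(s["tool_pos"],s["width"],s["contact_force"])
ey=np.array([-.139,.990]);ex=np.array([.99,.139]);c=np.array([.566,-.0895])
p,d=viewer.snapshot("top");q,e=viewer.snapshot("scene")
for n,D in(("top",d),("scene",e)):
    v,u=np.mgrid[60:300,230:420];uv=np.stack([u.ravel(),v.ravel()],1);W=world(n,D[60:300,230:420].ravel(),uv)
    r=W[:,:2]-c;x=r@ex;y=r@ey;z=W[:,2]
    # lid end region far from the gripper; highest ridge and end-face points
    for lo,hi in((.09,.183),(-.183,-.11)):
        k=(x>lo)&(x<hi)&(z>.10)&(z<.285)&(y>-.01)&(y<.17)
        if k.sum()<20: continue
        print(n,lo,k.sum(),"zmax",np.percentile(z[k],[90,98]))
        for a in np.arange(.10,.28,.02):
            b=k&(z>a)&(z<a+.02)
            if b.sum()>5: print("  z",round(a+.01,3),b.sum(),"y",np.percentile(y[b],[5,50,95]))
a=cv2.resize(p[90:270,260:420],None,fx=2.5,fy=2.5);b=cv2.resize(q[90:270,260:420],None,fx=2.5,fy=2.5)
cv2.imwrite("pics/c4.png",np.hstack([a,b])[:,:,::-1])
E
```

```text
time: 14.52
tool_pos: [0.5558, -0.0164, 0.2755]
ee_rot: [-180.0, -0.1, 8.0]
contact_force: [-4.3, 1.4, 14.4]
width: 0.0283
grasp_force: 33.1
[ 0.5558 -0.0164  0.2755] 0.028297821001669127 [-4.3178  1.4312 14.4146]
top -0.183 965 zmax [0.2677 0.2698]
  z 0.11 51 y [0.1052 0.1202 0.1221]
  z 0.13 60 y [0.1082 0.1158 0.118 ]
  z 0.15 57 y [0.1014 0.1115 0.1136]
  z 0.17 62 y [0.0934 0.1075 0.1098]
  z 0.19 66 y [0.0958 0.1033 0.1054]
  z 0.21 69 y [0.0898 0.0991 0.1013]
  z 0.23 74 y [0.0843 0.0948 0.097 ]
  z 0.25 85 y [0.0643 0.0903 0.0927]
  z 0.27 441 y [0.0613 0.0742 0.0872]
scene 0.09 932 zmax [0.2672 0.2699]
  z 0.11 66 y [0.092  0.1135 0.1199]
  z 0.13 74 y [0.0884 0.1077 0.1152]
  z 0.15 73 y [0.0829 0.1045 0.1111]
  z 0.17 77 y [0.0796 0.0991 0.1072]
  z 0.19 77 y [0.0749 0.096  0.1028]
  z 0.21 87 y [0.0704 0.0906 0.0986]
  z 0.23 84 y [0.0671 0.089  0.094 ]
  z 0.25 91 y [0.0622 0.0826 0.0897]
  z 0.27 303 y [0.0583 0.0716 0.0845]
scene -0.183 34 zmax [0.141  0.1497]
  z 0.11 15 y [0.1152 0.117  0.1191]
  z 0.13 14 y [0.1116 0.1131 0.1151]
```

View pics/c4.png

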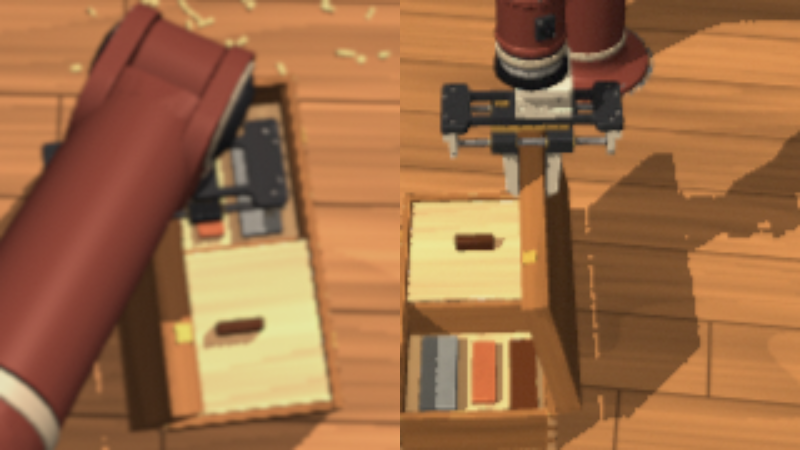

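The scene crop shows the lid edge held between the fingers (535,170), leaning over the box. The panel slope gives about 1.363 rad, so a small correction back and a settle come next.

```bash
python3 -m crank '[{"claw":-1,"offset":[-0.001,0.01,0.005],"roll":0},{"claw":-1,"offset":[-0.003,0.02,0.01],"roll":0},{"claw":-1,"offset":[-0.003,0.02,0.01],"roll":0},{"claw":-1,"offset":[-0.003,0.02,0.01],"roll":0},{"claw":-1,"offset":[-0.003,0.02,0.01],"roll":0}]'; python3 -m crank '[{"claw":-1,"offset":[0,0,0],"roll":0},{"claw":-1,"offset":[0,0,0],"roll":0},{"claw":-1,"offset":[0,0,0],"roll":0},{"claw":-1,"offset":[0,0,0],"roll":0},{"claw":-1,"offset":[0,0,0],"roll":0}]'; python3 - <<'E'
from h import *
ey=np.array([-.139,.990]);ex=np.array([.99,.139]);c=np.array([.566,-.0895])
for n,lo,hi in(("top",-.183,-.11),("scene",.09,.183)):
    p,D=viewer.snapshot(n)
    v,u=np.mgrid[60:300,230:420];uv=np.stack([u.ravel(),v.ravel()],1);W=world(n,D[60:300,230:420].ravel(),uv)
    r=W[:,:2]-c;x=r@ex;y=r@ey;z=W[:,2];k=(x>lo)&(x<hi)&(y>-.01)&(y<.17)
    A=[(a+.01,np.percentile(y[k&(z>a)&(z<a+.02)],90)) for a in np.arange(.1,.24,.02)]
    s=np.polyfit(*np.array(A).T,1)[0];print(n,"lid",np.pi/2+np.arctan(s),"edge y",np.median(y[k&(z>.262)&(z<.285)]))
E
```

```text
time: 15.25
tool_pos: [0.5554, -0.0136, 0.2759]
ee_rot: [179.9, -0.1, 8.0]
contact_force: [-3.5, 1.1, 8.4]
width: 0.0279
grasp_force: 31.4
time: 15.88
tool_pos: [0.5554, -0.0136, 0.2759]
ee_rot: [179.9, -0.1, 8.0]
contact_force: [-2.2, 1.3, 7.7]
width: 0.0283
grasp_force: 31.4
top lid 1.380641028164059 edge y 0.07737573466794986
scene lid 1.380659586558424 edge y 0.07510535047712615
```

The lid is at 1.381 rad, at rest and gripped, so I'll hand in.

```bash
python3 -c "
from cell import workorder;print(workorder.job_done())"
```

```text
the job is handed in; nothing more can be done
None
```

I slid the cover fully home over the gouges and handed the job in with the lid gripped at rest at about 1.38 rad (balance point 1.384); the hand-in gave no verdict, and nothing I did came near the screwdriver, mallet, dish or carving, though I did not re-measure them.

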